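Refit the fuse links by length in a van's power panel

ROBOT

A 6-joint arm with a two-finger parallel gripper is mounted at the origin on the work surface. World frame = base frame: x ahead of the robot, y to its left, z up, the work surface at z = 0. Lengths are in m, angles in degrees, forces in N, time in s.
With the tool pointing down it reaches from about 0.4 to 0.825 m from the base axis. Payload 7 kg.
Tool frame: the origin (TCP) lies on the centre line of the jaws, within the pads' length; the fingertips stand 19 mm ahead of it and the grasp point (between the pads) is the TCP (r.tips_ahead is the distance from the TCP to the fingertips, in m); z points along the fingers, y is the line along which they close (so a half turn about z gives the same grasp; the last joint's range is limited). The gripper opens to 88 mm and grips with 3 to 60 N. Pads are 19 mm wide; open, the fingers measure 130 mm over their backs; the gripper's body (78 mm by 193 mm) begins 47 mm behind the grasp point.
Start: joints at [-47.492, 20.546, 0.682, 0, -70.136, -16.507], TCP at [0.296, -0.607, 0.246] pointing down, gripper open.
Joint ranges: [-176.03, 176.03], [-82.01, 121.73], [-58.28, 71.71], [-173.87, 95.51], [-174.79, -0.11], [-173.66, 173.66]. Speed limits (degrees/s): [136.94, 136.94, 172.46, 180, 180, 180].

INTERFACE

Orientations are given as [roll, pitch, yaw] about the fixed x, y, z axes, in that order (R = Rz(yaw) Ry(pitch) Rx(roll)).
In Python, from plant import r, viewer, close_job gives the robot as it stands. The module is installed in compiled form; this text tells all that it offers.
- The arm moves only by the tool arm_command, never from a script. Its arguments are lists of equal length, an entry for each row: "travel": the shift along the world's x, y, z scaled (see below), a list of three; "delta_rot": the turn, a rotation vector about the world's x, y, z scaled (see below), a list of three. In form: {"travel": [[dx, dy, dz], ...], "delta_rot": [[rx, ry, rz], ...]}. A call has 1 to 20 rows; each row is the pose to reach, as a shift and turn from the pose commanded when the call began; what a row does not reach only later rows make up. The controller multiplies each number of a shift by 0.5 m and each number of a turn by 90 degrees. A row lasts 1/8 s, in which the tool goes at most 62.5 mm and 10.7 degrees, less where a joint would pass 70% of its speed; a pose out of reach is approached as far as the arm can. A call with a number of a shift or a turn outside -1 to 1 is refused whole. A call with a gripper value outside its range is refused whole. "grip" is the opening, from 0 (shut) to 1 (fully open), set as the call begins (left out, the last holds). The fingers move at their own pace and stop on an object; "newtons" is the grip in N (left out, the last holds). Time passes only in rows, so rows that repeat a pose let the fingers close. It gives the time, the measured TCP pose, the force, the opening and the grip force at its end, in the units of the state.
- r.get_state(): the state, without advancing time (a new reading comes with each control period).
- viewer.capture(name): name is "scene" or "top" or "wrist"; returns a dict with "img" (400x640x3 uint8, red, green, blue), "camera_matrix" (3x3 intrinsics, pixels), "R" (3x3) and "t" (3): a world point X has camera coordinates R X + t; the wrist camera has in their place "mount" (4x4, takes a point from camera to tool coordinates, whose origin is the TCP and whose axes are the flange's). Camera axes: x right, y down, z forward; pixel columns grow to the right and rows downward; lengths in m; the calibration is good to about 2 mm. A picture is of the moment at which its call begins: read the wrist's pose just before it. There is no depth.
- close_job(): hands the job in; it is judged then, once.
The state is a dict: "time_s": time; "joints": joint angles; "qd": joint speeds; "joint_torque": joint torques, N m; "tcp_pos": TCP position; "eef_rot": TCP orientation; "contact_force": force on the tool from outside, world axes, zero at the start; "moment": the same for the moment, N m; "gripper_width": finger opening in m; "gripper_force": force on a finger pad.
Only numpy, scipy, OpenCV 4.12 (cv2) and the standard library are available. Lean on these libraries where they do the work, as an engineer would, in place of code of your own. Each camera call takes 0.05 s, during which the arm holds its last target. There are 200 camera calls.

TASK

Switch the isolator off (handle to the red mark), then lay every loose fuse link in the panel, each lying level and centred in a free bay of the row made for its length, one cap on each of the bay's two copper blocks. When all are in, switch the isolator on (handle to the green mark) and let go. Never touch a fuse unless the handle is at red (if one shifts later, switch off again before you correct it), and leave the wall box, the screwdriver and the router where they are.

Things in the scene. Friction and masses are not known exactly. Their poses are not given: they have to be found in the camera images.
- fuse_short1: short fuse link, 70 mm long: square white ceramic body 30 x 30 mm with a square steel cap 36 x 36 x 14 mm on each end, 100 g give or take 30 %. Origin at its centre (18 mm above what it lies on), x along its length; any of its four long sides may be underneath. None if absent from this run
- fuse_short2: short fuse link, 70 mm long: square white ceramic body 30 x 30 mm with a square steel cap 36 x 36 x 14 mm on each end, 100 g give or take 30 %. Origin at its centre (18 mm above what it lies on), x along its length; any of its four long sides may be underneath. None if absent from this run
- fuse_short3: short fuse link, 70 mm long: square white ceramic body 30 x 30 mm with a square steel cap 36 x 36 x 14 mm on each end, 100 g give or take 30 %. Origin at its centre (18 mm above what it lies on), x along its length; any of its four long sides may be underneath. None if absent from this run
- fuse_medium1: medium fuse link, 100 mm long: square white ceramic body 30 x 30 mm with a square steel cap 36 x 36 x 14 mm on each end, 145 g give or take 30 %. Origin at its centre (18 mm above what it lies on), x along its length; any of its four long sides may be underneath. None if absent from this run
- fuse_medium2: medium fuse link, 100 mm long: square white ceramic body 30 x 30 mm with a square steel cap 36 x 36 x 14 mm on each end, 145 g give or take 30 %. Origin at its centre (18 mm above what it lies on), x along its length; any of its four long sides may be underneath. None if absent from this run
- fuse_long1: long fuse link, 130 mm long: square white ceramic body 30 x 30 mm with a square steel cap 36 x 36 x 14 mm on each end, 190 g give or take 30 %. Origin at its centre (18 mm above what it lies on), x along its length; any of its four long sides may be underneath. None if absent from this run
- fuse_long2: long fuse link, 130 mm long: square white ceramic body 30 x 30 mm with a square steel cap 36 x 36 x 14 mm on each end, 190 g give or take 30 %. Origin at its centre (18 mm above what it lies on), x along its length; any of its four long sides may be underneath. None if absent from this run
- row_short: grey channel of the short row, fixed, 65 (x) x 292 (y) mm, 3 mm walls 20 mm high along both long sides; 3 bays in line along y, each a pair of copper blocks 44 (x) x 24 (y) mm, 56 mm between centres, as are the caps of a 70 mm fuse, joined by a white stripe. Origin at its underside's centre, 14 mm below the block tops. Channels lie 72 mm apart, in any order
- bay_short1 (a point): bay 1 of the short row: the point midway between its two copper blocks at the height of their tops; x across the channel, y along it (a fuse lies along y, its centre 18 mm above this point)
- bay_short2 (a point): bay 2 of the short row: the point midway between its two copper blocks at the height of their tops; x across the channel, y along it (a fuse lies along y, its centre 18 mm above this point)
- bay_short3 (a point): bay 3 of the short row: the point midway between its two copper blocks at the height of their tops; x across the channel, y along it (a fuse lies along y, its centre 18 mm above this point)
- row_medium: grey channel of the medium row, fixed, 65 (x) x 292 (y) mm, 3 mm walls 20 mm high along both long sides; 2 bays in line along y, each a pair of copper blocks 44 (x) x 24 (y) mm, 86 mm between centres, as are the caps of a 100 mm fuse, joined by a white stripe. Origin at its underside's centre, 14 mm below the block tops. Channels lie 72 mm apart, in any order
- bay_medium1 (a point): bay 1 of the medium row: the point midway between its two copper blocks at the height of their tops; x across the channel, y along it (a fuse lies along y, its centre 18 mm above this point)
- bay_medium2 (a point): bay 2 of the medium row: the point midway between its two copper blocks at the height of their tops; x across the channel, y along it (a fuse lies along y, its centre 18 mm above this point)
- row_long: grey channel of the long row, fixed, 65 (x) x 292 (y) mm, 3 mm walls 20 mm high along both long sides; 2 bays in line along y, each a pair of copper blocks 44 (x) x 24 (y) mm, 116 mm between centres, as are the caps of a 130 mm fuse, joined by a white stripe. Origin at its underside's centre, 14 mm below the block tops. Channels lie 72 mm apart, in any order
- bay_long1 (a point): bay 1 of the long row: the point midway between its two copper blocks at the height of their tops; x across the channel, y along it (a fuse lies along y, its centre 18 mm above this point)
- bay_long2 (a point): bay 2 of the long row: the point midway between its two copper blocks at the height of their tops; x across the channel, y along it (a fuse lies along y, its centre 18 mm above this point)
- panel: white back plate 240 (x) x 310 (y) x 10 mm, fixed flat on the bench under the three channels; origin at the centre of its underside
- isolator: grey isolator box 100 x 100 x 50 mm, fixed; origin at the centre of its underside. On its top, seen in its own axes, coloured marks lie around the handle's axis in the directions (-cos a, sin a): red (off) a = 0.2, yellow (standby) a = 0.9, green (on) a = 1.6 rad
- dial (a joint): angle of the isolator's black handle, 0 to 1.9 rad, growing clockwise from above: 0.2 red, 0.9 yellow, 1.6 green. The white pointer points along (-cos a, sin a) in the isolator's axes. It turns against friction of about 0.06 N m and stays where it is left; the marks are not at its stops
- dial_grip (a point): point to grip on the handle, on its vertical axis 30 mm above the box top; the handle is an upright bar 64 mm long (along this point's x, the pointer end being -x), 16 mm wide, from 5 to 39 mm above the box top
- wall_box: orange round wall box, diameter 74, height 50 mm, loose; origin at the centre of its underside. Leave alone
- screwdriver: screwdriver lying beyond the panel, red handle, about 200 mm long, loose; origin about mid-length underneath. Leave alone
- router: white router 90 x 150 x 28 mm, loose; origin at the centre of its underside. Leave alone
Not all that is in view belongs to the job. What is shaped like the fuse_long2 but black or pink is not meant.

How it is judged (in metres and radians):
On the way, in this order (a step that is already met when the one before it is completed fails the run):
1. the isolator is at red (value of joint dial between 0.05 and 0.35 rad), for 0.2 s.
2. every fuse present lies in a bay of its own length with the isolator still at red (all of step 1 and ((horizontal distance between fuse_short1 and bay_short1 below 0.014 m and angle between the x axis of fuse_short1 and the y axis of bay_short1, either way round below 0.15 rad and z of fuse_short1 in the frame of bay_short1 between 0.014 and 0.023 m) or (horizontal distance between fuse_short1 and bay_short2 below 0.014 m and angle between the x axis of fuse_short1 and the y axis of bay_short2, either way round below 0.15 rad and z of fuse_short1 in the frame of bay_short2 between 0.014 and 0.023 m) or (horizontal distance between fuse_short1 and bay_short3 below 0.014 m and angle between the x axis of fuse_short1 and the y axis of bay_short3, either way round below 0.15 rad and z of fuse_short1 in the frame of bay_short3 between 0.014 and 0.023 m)) and ((horizontal distance between fuse_short2 and bay_short1 below 0.014 m and angle between the x axis of fuse_short2 and the y axis of bay_short1, either way round below 0.15 rad and z of fuse_short2 in the frame of bay_short1 between 0.014 and 0.023 m) or (horizontal distance between fuse_short2 and bay_short2 below 0.014 m and angle between the x axis of fuse_short2 and the y axis of bay_short2, either way round below 0.15 rad and z of fuse_short2 in the frame of bay_short2 between 0.014 and 0.023 m) or (horizontal distance between fuse_short2 and bay_short3 below 0.014 m and angle between the x axis of fuse_short2 and the y axis of bay_short3, either way round below 0.15 rad and z of fuse_short2 in the frame of bay_short3 between 0.014 and 0.023 m)) and ((horizontal distance between fuse_short3 and bay_short1 below 0.014 m and angle between the x axis of fuse_short3 and the y axis of bay_short1, either way round below 0.15 rad and z of fuse_short3 in the frame of bay_short1 between 0.014 and 0.023 m) or (horizontal distance between fuse_short3 and bay_short2 below 0.014 m and angle between the x axis of fuse_short3 and the y axis of bay_short2, either way round below 0.15 rad and z of fuse_short3 in the frame of bay_short2 between 0.014 and 0.023 m) or (horizontal distance between fuse_short3 and bay_short3 below 0.014 m and angle between the x axis of fuse_short3 and the y axis of bay_short3, either way round below 0.15 rad and z of fuse_short3 in the frame of bay_short3 between 0.014 and 0.023 m)) and ((horizontal distance between fuse_medium1 and bay_medium1 below 0.014 m and angle between the x axis of fuse_medium1 and the y axis of bay_medium1, either way round below 0.15 rad and z of fuse_medium1 in the frame of bay_medium1 between 0.014 and 0.023 m) or (horizontal distance between fuse_medium1 and bay_medium2 below 0.014 m and angle between the x axis of fuse_medium1 and the y axis of bay_medium2, either way round below 0.15 rad and z of fuse_medium1 in the frame of bay_medium2 between 0.014 and 0.023 m)) and ((horizontal distance between fuse_medium2 and bay_medium1 below 0.014 m and angle between the x axis of fuse_medium2 and the y axis of bay_medium1, either way round below 0.15 rad and z of fuse_medium2 in the frame of bay_medium1 between 0.014 and 0.023 m) or (horizontal distance between fuse_medium2 and bay_medium2 below 0.014 m and angle between the x axis of fuse_medium2 and the y axis of bay_medium2, either way round below 0.15 rad and z of fuse_medium2 in the frame of bay_medium2 between 0.014 and 0.023 m)) and ((horizontal distance between fuse_long1 and bay_long1 below 0.014 m and angle between the x axis of fuse_long1 and the y axis of bay_long1, either way round below 0.15 rad and z of fuse_long1 in the frame of bay_long1 between 0.014 and 0.023 m) or (horizontal distance between fuse_long1 and bay_long2 below 0.014 m and angle between the x axis of fuse_long1 and the y axis of bay_long2, either way round below 0.15 rad and z of fuse_long1 in the frame of bay_long2 between 0.014 and 0.023 m)) and ((horizontal distance between fuse_long2 and bay_long1 below 0.014 m and angle between the x axis of fuse_long2 and the y axis of bay_long1, either way round below 0.15 rad and z of fuse_long2 in the frame of bay_long1 between 0.014 and 0.023 m) or (horizontal distance between fuse_long2 and bay_long2 below 0.014 m and angle between the x axis of fuse_long2 and the y axis of bay_long2, either way round below 0.15 rad and z of fuse_long2 in the frame of bay_long2 between 0.014 and 0.023 m)) and linear speed of each of fuse_short1, fuse_short2, fuse_short3, fuse_medium1, fuse_medium2, fuse_long1, fuse_long2 below 0.02 m/s), for 0.2 s.
At the end, for the whole second after the job is handed in: Every fuse present lies at rest on the two copper blocks of a bay of its own length (centre within 14 mm of the bay's centre in plan, within 0.15 rad of the row's direction, centre 14 to 23 mm above the block tops), and the isolator handle is within 0.15 rad of green (((horizontal distance between fuse_short1 and bay_short1 below 0.014 m and angle between the x axis of fuse_short1 and the y axis of bay_short1, either way round below 0.15 rad and z of fuse_short1 in the frame of bay_short1 between 0.014 and 0.023 m) or (horizontal distance between fuse_short1 and bay_short2 below 0.014 m and angle between the x axis of fuse_short1 and the y axis of bay_short2, either way round below 0.15 rad and z of fuse_short1 in the frame of bay_short2 between 0.014 and 0.023 m) or (horizontal distance between fuse_short1 and bay_short3 below 0.014 m and angle between the x axis of fuse_short1 and the y axis of bay_short3, either way round below 0.15 rad and z of fuse_short1 in the frame of bay_short3 between 0.014 and 0.023 m)) and ((horizontal distance between fuse_short2 and bay_short1 below 0.014 m and angle between the x axis of fuse_short2 and the y axis of bay_short1, either way round below 0.15 rad and z of fuse_short2 in the frame of bay_short1 between 0.014 and 0.023 m) or (horizontal distance between fuse_short2 and bay_short2 below 0.014 m and angle between the x axis of fuse_short2 and the y axis of bay_short2, either way round below 0.15 rad and z of fuse_short2 in the frame of bay_short2 between 0.014 and 0.023 m) or (horizontal distance between fuse_short2 and bay_short3 below 0.014 m and angle between the x axis of fuse_short2 and the y axis of bay_short3, either way round below 0.15 rad and z of fuse_short2 in the frame of bay_short3 between 0.014 and 0.023 m)) and ((horizontal distance between fuse_short3 and bay_short1 below 0.014 m and angle between the x axis of fuse_short3 and the y axis of bay_short1, either way round below 0.15 rad and z of fuse_short3 in the frame of bay_short1 between 0.014 and 0.023 m) or (horizontal distance between fuse_short3 and bay_short2 below 0.014 m and angle between the x axis of fuse_short3 and the y axis of bay_short2, either way round below 0.15 rad and z of fuse_short3 in the frame of bay_short2 between 0.014 and 0.023 m) or (horizontal distance between fuse_short3 and bay_short3 below 0.014 m and angle between the x axis of fuse_short3 and the y axis of bay_short3, either way round below 0.15 rad and z of fuse_short3 in the frame of bay_short3 between 0.014 and 0.023 m)) and ((horizontal distance between fuse_medium1 and bay_medium1 below 0.014 m and angle between the x axis of fuse_medium1 and the y axis of bay_medium1, either way round below 0.15 rad and z of fuse_medium1 in the frame of bay_medium1 between 0.014 and 0.023 m) or (horizontal distance between fuse_medium1 and bay_medium2 below 0.014 m and angle between the x axis of fuse_medium1 and the y axis of bay_medium2, either way round below 0.15 rad and z of fuse_medium1 in the frame of bay_medium2 between 0.014 and 0.023 m)) and ((horizontal distance between fuse_medium2 and bay_medium1 below 0.014 m and angle between the x axis of fuse_medium2 and the y axis of bay_medium1, either way round below 0.15 rad and z of fuse_medium2 in the frame of bay_medium1 between 0.014 and 0.023 m) or (horizontal distance between fuse_medium2 and bay_medium2 below 0.014 m and angle between the x axis of fuse_medium2 and the y axis of bay_medium2, either way round below 0.15 rad and z of fuse_medium2 in the frame of bay_medium2 between 0.014 and 0.023 m)) and ((horizontal distance between fuse_long1 and bay_long1 below 0.014 m and angle between the x axis of fuse_long1 and the y axis of bay_long1, either way round below 0.15 rad and z of fuse_long1 in the frame of bay_long1 between 0.014 and 0.023 m) or (horizontal distance between fuse_long1 and bay_long2 below 0.014 m and angle between the x axis of fuse_long1 and the y axis of bay_long2, either way round below 0.15 rad and z of fuse_long1 in the frame of bay_long2 between 0.014 and 0.023 m)) and ((horizontal distance between fuse_long2 and bay_long1 below 0.014 m and angle between the x axis of fuse_long2 and the y axis of bay_long1, either way round below 0.15 rad and z of fuse_long2 in the frame of bay_long1 between 0.014 and 0.023 m) or (horizontal distance between fuse_long2 and bay_long2 below 0.014 m and angle between the x axis of fuse_long2 and the y axis of bay_long2, either way round below 0.15 rad and z of fuse_long2 in the frame of bay_long2 between 0.014 and 0.023 m)) and linear speed of each of fuse_short1, fuse_short2, fuse_short3, fuse_medium1, fuse_medium2, fuse_long1, fuse_long2 below 0.02 m/s and value of joint dial between 1.45 and 1.75 rad); the robot touches nothing.
It fails at once if a fuse is touched by the fingers while the isolator is not at red (value of joint dial above 0.5 rad and contact force between any of fuse_short1, fuse_short2, fuse_short3, fuse_medium1, fuse_medium2, fuse_long1, fuse_long2 and the fingers above 1 N).
It fails at once if the wall box, screwdriver or router is moved more than 40 mm (distance of any of wall_box, screwdriver, router from where it was at the start of the episode above 0.04 m).
Of fuse_short1, fuse_short2, fuse_short3, fuse_medium1, fuse_medium2, fuse_long1, fuse_long2 only 5 to 7 are there at a start; the rules pass over those that are not, and their reading is None.
At some moment in a run one of fuse_short1, fuse_short2, fuse_short3, fuse_medium1, fuse_medium2, fuse_long1, fuse_long2 may be knocked a few centimetres aside while the robot is not near it.
Once in a run the grip may slacken for a moment while it holds something.
It also fails if it takes over 210 s, if anything falls off the work surface, if the arm or the gripper's body presses on something with over 40 N, if the wrist force passes 120 N, or if a joint passes its speed limit or range.

## Working session

There is one attempt and no reset: what is moved stays moved. The work goes in short steps, Python scripts to look and compute and a tool call to move; the robot and the scene stay as the last step left them, time stands still between calls to the robot, and variables do not carry over. Pictures are saved under pics/ and viewed, at most 14 in all, crops included, and the job is handed in when it is done.

Besides the shell and the picture viewer there is one more tool, called after "Emit:" in YAML: its name, and indented under it one key for each argument. arm_command: Moves the arm, as the interface text tells. Shifts and turns lie within -1 to 1; 1 stands for 0.5 m of shift or 90 degrees of turn. Its arguments: {"type":"object","properties":{"travel":{"type":"array"},"delta_rot":{"type":"array"},"grip":{"type":"number"},"newtons":{"type":"number"}},"required":["travel","delta_rot"]}

```bash
mkdir -p pics
cat > h.py <<'E'
import numpy as np, cv2
from plant import r, viewer, close_job
from scipy.spatial.transform import Rotation as Ro
def cap(n,save=None):
    s=r.get_state(); c=viewer.capture(n)
    if 'mount' in c:
        T=np.eye(4); T[:3,:3]=Ro.from_euler('xyz',s['eef_rot'],degrees=True).as_matrix(); T[:3,3]=s['tcp_pos']
        M=np.linalg.inv(T@c['mount']); c['R']=M[:3,:3]; c['t']=M[:3,3]
    if save: cv2.imwrite('pics/'+save+'.png',c['img'][:,:,::-1]); np.savez('pics/'+save+'.npz',K=c['camera_matrix'],R=c['R'],t=c['t'])
    return c
def ld(n): return dict(np.load('pics/'+n+'.npz'))
def ray(d,uv,z):
    uv=np.atleast_2d(uv).astype(float)
    v=np.c_[uv,np.ones(len(uv))]@np.linalg.inv(d['K']).T@d['R']
    o=-d['R'].T@d['t']
    return o+v*((z-o[2])/v[:,2])[:,None]
def proj(d,X):
    p=(np.atleast_2d(X)@d['R'].T+d['t'])@d['K'].T
    return p[:,:2]/p[:,2:]
E
python3 - <<'E'
from h import *
s=r.get_state(); print({k:np.round(v,3) for k,v in s.items()})
for n in ['top','scene','wrist']:
    c=cap(n,n+'0'); print(n,np.round(-c['R'].T@c['t'],3),np.round(c['R'],2).tolist(), c['camera_matrix'][0])
E
```

```text
{'time_s': np.float64(0.0), 'joints': array([-4.7492e+01,  2.0591e+01,  6.3400e-01, -2.1000e-02, -7.0137e+01,
       -1.6506e+01]), 'qd': array([ 0.059,  0.058, -0.007,  0.046, -0.083, -0.078]), 'joint_torque': array([-1.0000e-03, -5.8272e+01,  2.9307e+01,  6.9970e+00,  7.0000e-03,
       -0.0000e+00]), 'tcp_pos': array([ 0.296, -0.606,  0.245]), 'eef_rot': array([ 1.79905e+02, -7.00000e-03, -1.54005e+02]), 'contact_force': array([ 0.208, -0.284,  0.247]), 'moment': array([-0.03 , -0.054, -0.021]), 'gripper_force': np.float64(0.0), 'gripper_width': np.float64(0.088)}
top [0.39  0.058 1.055] [[0.03, -1.0, -0.01], [-0.99, -0.03, -0.15], [0.15, 0.02, -0.99]] [366.43349553   0.         321.23952795]
scene [ 1.196 -1.098  1.088] [[0.87, 0.48, -0.01], [0.29, -0.53, -0.79], [-0.39, 0.69, -0.61]] [479.16969307   0.         316.44455075]
wrist [ 0.221 -0.643  0.383] [[-0.44, 0.9, 0.0], [0.86, 0.42, 0.31], [0.28, 0.14, -0.95]] [287.7452993    0.         320.08746732]
```

View pics/top0.png

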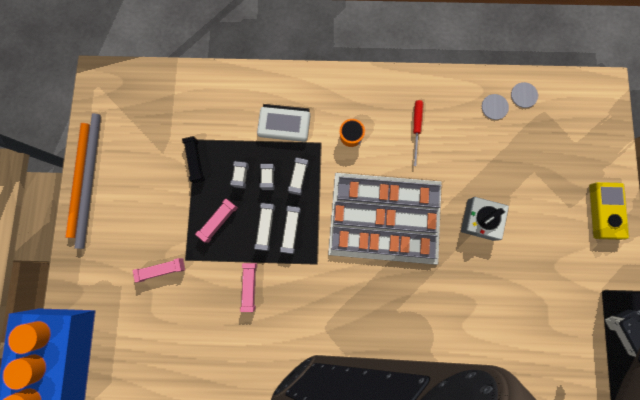

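View pics/scene0.png

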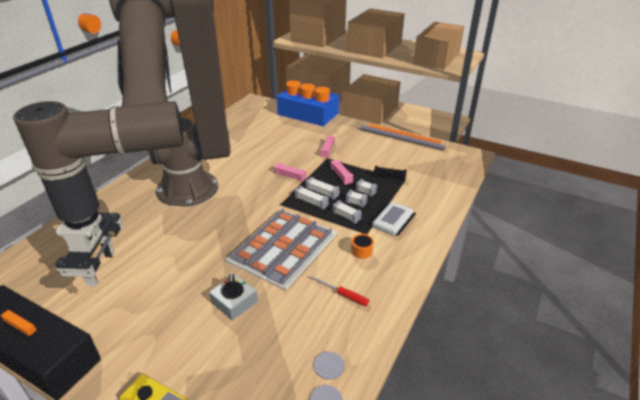

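The top view shows the panel at about (387,220), the isolator at (488,217), and five white fuses on the black mat. The pink and black pieces are decoys, and the router, wall box and screwdriver lie above. I'll enlarge it.

Run:
```python
from h import *
i=cv2.imread('pics/top0.png')
cv2.imwrite('pics/a.png',cv2.resize(i[135:270,180:325],None,fx=5.5,fy=4.4,interpolation=cv2.INTER_CUBIC))
a=cv2.resize(i[165:270,325:445],None,fx=4.5,fy=4.5,interpolation=cv2.INTER_CUBIC)
b=cv2.resize(i[185:250,455:520],(260,260),interpolation=cv2.INTER_CUBIC)
o=np.zeros((480,800,3),np.uint8); o[:a.shape[0],:540]=a[:480]; o[:260,540:]=b
cv2.imwrite('pics/b.png',o)
i=cv2.imread('pics/top0.png')
cv2.imwrite('pics/a.png',cv2.resize(i[135:270,180:325],None,fx=4,fy=4,interpolation=cv2.INTER_CUBIC))
```

```text
(no output)
```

View pics/a.png

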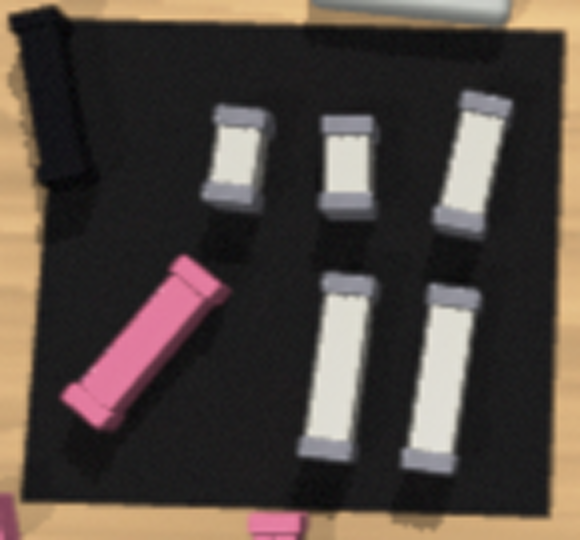

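View pics/b.png

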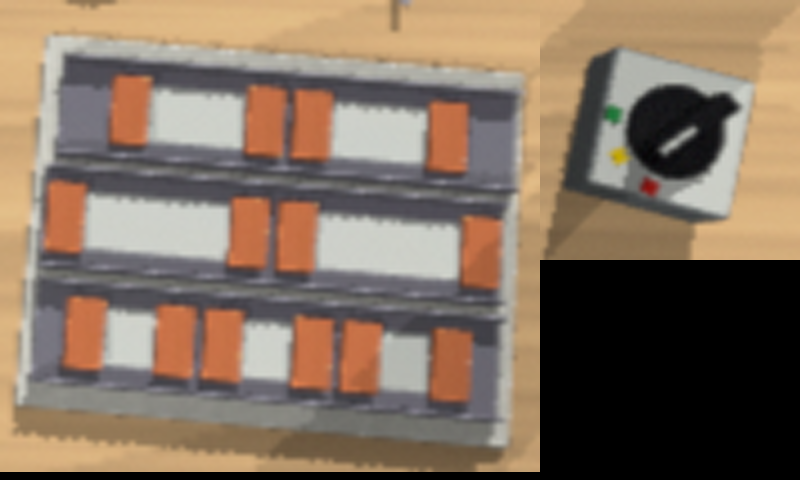

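The panel crop shows the rows from top to bottom as medium, long and short. The white pointer at crop (680,140) points roughly between yellow and red. The mat crop shows two short, one medium and two long fuses.

```bash
cat > m.py <<'E'
from h import *
d=ld('top0')
def P(n,uv,z):
    X=ray(d,uv,z); print(n,np.round(X,4)[:,:2].tolist(),'len %.4f'%np.linalg.norm(X[0]-X[-1]),'ang %.1f'%np.degrees(np.arctan2(*(X[0]-X[-1])[[1,0]]))); return X
A=lambda L:np.array(L)/4+[180,135]-0.375/1
B=lambda L:np.array(L)/4.5+[325,165]-0.4
I=lambda L:(np.array(L)-[540,0])/4+[455,185]-0.375
# blocks centres
for n,L in dict(med=[(131,110),(265,122),(312,126),(447,137)],lng=[(65,217),(249,233),(297,237),(480,252)],sht=[(84,333),(175,342),(222,345),(313,354),(360,357),(451,366)]).items():
    X=P(n,B(L),.024); print(np.round(np.diff(np.linalg.norm(X-X[0],axis=1)),4))
for n,L in dict(sA=[(242,115),(232,190)],sB=[(348,124),(348,203)],m=[(486,103),(459,217)],lA=[(349,284),(327,446)],lB=[(453,295),(429,459)]).items():
    X=P(n,A(L),.036); print('  c',np.round(X.mean(0),4))
P('isobox top corners',I([(620,47),(752,83),(730,218),(590,180)]),.05)
P('marks g y r',I([(613,114),(620,157),(650,187)]),.05)
P('hub',I([(676,132)]),.055)
P('pointer',I([(664,154),(694,130)]),.089)
E
python3 m.py
```

```text
med [[0.5897, -0.0176], [0.5841, -0.1026], [0.5823, -0.1323], [0.5774, -0.2175]] len 0.2003 ang 86.5
[0.0852 0.0298 0.0853]
lng [[0.52, 0.023], [0.513, -0.0927], [0.5112, -0.1228], [0.5048, -0.237]] len 0.2604 ang 86.7
[0.1159 0.0301 0.1144]
sht [[0.4475, 0.0096], [0.4435, -0.047], [0.4424, -0.0762], [0.4384, -0.1327], [0.4374, -0.1617], [0.4333, -0.2179]] len 0.2280 ang 86.4
[0.0568 0.0292 0.0566 0.0291 0.0563]
sA [[0.6539, 0.3098], [0.5989, 0.3136]] len 0.0551 ang -3.9
  c [0.6264 0.3117 0.036 ]
sB [[0.6492, 0.2333], [0.5916, 0.2304]] len 0.0576 ang 2.9
  c [0.6204 0.2319 0.036 ]
m [[0.6671, 0.1351], [0.5835, 0.1512]] len 0.0851 ang -10.9
  c [0.6253 0.1431 0.036 ]
lA [[0.5336, 0.2268], [0.4199, 0.2364]] len 0.1140 ang -4.8
  c [0.4767 0.2316 0.036 ]
lB [[0.5277, 0.1533], [0.4129, 0.1653]] len 0.1154 ang -6.0
  c [0.4703 0.1593 0.036 ]
isobox top corners [[0.5725, -0.3504], [0.5497, -0.44], [0.4564, -0.4207], [0.4797, -0.3268]] len 0.0957 ang -14.2
marks g y r [[0.5256, -0.344], [0.4961, -0.3477], [0.476, -0.3674]] len 0.0548 ang 25.3
hub [[0.5137, -0.3843]] len 0.0000 ang 0.0
pointer [[0.4947, -0.3609], [0.5111, -0.3811]] len 0.0261 ang 129.0
```

View pics/wrist0.png

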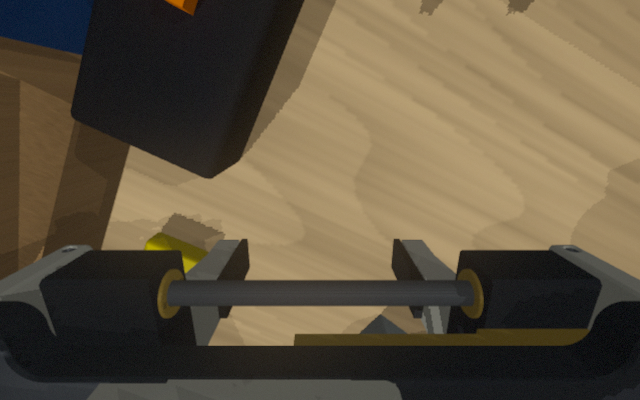

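The wrist view shows only the fingers, part of the bench and the black box. The measured block spacings (86, 116 and 56 mm) and fuse lengths match the given sizes. I'm moving above the isolator.

Emit:
arm_command:
  travel:
    - [0.1, 0.1, 0]
    - [0.2, 0.2, 0]
    - [0.3, 0.31, 0]
    - [0.436, 0.446, -0.05]
    - [0.436, 0.446, -0.05]
    - [0.436, 0.446, -0.05]
    - [0.436, 0.446, -0.05]
    - [0.436, 0.446, -0.05]
    - [0.436, 0.446, -0.05]
    - [0.436, 0.446, -0.05]
  delta_rot:
    - [0, 0, -0.1]
    - [0, 0, -0.2]
    - [0, 0, -0.3]
    - [0, 0, -0.42]
    - [0, 0, -0.53]
    - [0, 0, -0.64]
    - [0, 0, -0.75]
    - [0, 0, -0.856]
    - [0, 0, -0.856]
    - [0, 0, -0.856]

```text
time_s: 1.4
tcp_pos: [0.5138, -0.3837, 0.2204]
eef_rot: [-180.0, -0.0, 129.2]
contact_force: [-1.1, -0.1, -0.2]
gripper_width: 0.0875
gripper_force: 0.0
```

Run:
```python
from h import *
c=cap('wrist','w1'); s=r.get_state(); print(s['time_s'],s['tcp_pos'],s['eef_rot'],np.round(proj(ld('w1'),[[.514,-.384,.089],[.514,-.384,.05]])))
```

```text
1.45 [ 0.5137598  -0.38372355  0.22046747] [-1.79995321e+02 -1.07490234e-02  1.29124634e+02] [[320. 199.]
 [320. 188.]]
```

View pics/w1.png

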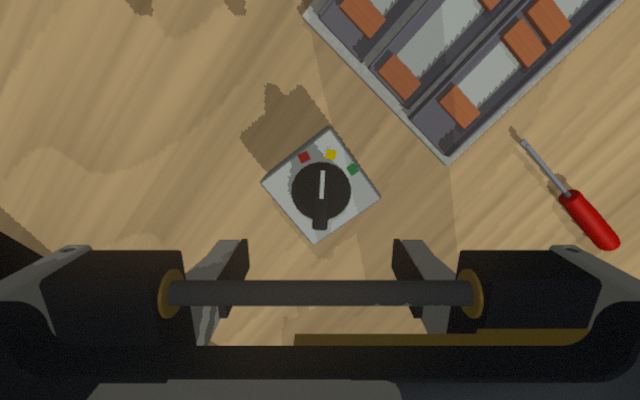

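The handle bar is centred at about (321,198) with its pointer straight up in the image, as predicted. Red is at (304,157), to the left. I'm descending to grip.

Emit:
arm_command:
  travel:
    - [0, 0, -0.12]
    - [0, 0, -0.22]
    - [0, 0, -0.277]
    - [0, 0, -0.277]
  delta_rot:
    - [0, 0, -0.02]
    - [0, 0, -0.02]
    - [0, 0, -0.02]
    - [0, 0, -0.02]

```text
time_s: 1.95
tcp_pos: [0.5123, -0.3831, 0.0796]
eef_rot: [-179.9, -0.2, 127.2]
contact_force: [0.8, 0.1, 1.2]
gripper_width: 0.0874
gripper_force: 0.0
```

Emit:
arm_command:
  travel:
    - [0, 0, 0]
    - [0, 0, 0]
    - [0, 0, 0]
    - [0, 0, 0]
    - [0, 0, 0]
    - [0, 0, 0]
    - [0, 0, 0]
    - [0, 0, 0]
    - [0, 0, 0]
    - [0, 0, 0]
  delta_rot:
    - [0, 0, 0]
    - [0, 0, 0]
    - [0, 0, 0]
    - [0, 0, 0]
    - [0, 0, 0.08]
    - [0, 0, 0.16]
    - [0, 0, 0.24]
    - [0, 0, 0.315]
    - [0, 0, 0.315]
    - [0, 0, 0.315]
  grip: 0
  newtons: 25

```text
time_s: 3.2
tcp_pos: [0.5143, -0.3843, 0.0825]
eef_rot: [-180.0, 0.1, 155.4]
contact_force: [0.2, -5.1, -1.2]
gripper_width: 0.0157
gripper_force: 24.7
```

Emit:
arm_command:
  travel:
    - [0, 0, 0]
    - [0, 0, 0]
    - [0, 0, 0]
    - [0, 0, 0.12]
    - [0, 0, 0.24]
    - [0, 0.05, 0.28]
    - [0, 0.05, 0.28]
  delta_rot:
    - [0, 0, 0]
    - [0, 0, 0]
    - [0, 0, 0]
    - [0, 0, 0]
    - [0, 0, 0]
    - [0, 0, 0]
    - [0, 0, 0]
  grip: 1

```text
time_s: 4.08
tcp_pos: [0.5148, -0.3579, 0.2246]
eef_rot: [180.0, 0.2, 155.6]
contact_force: [0.5, 0.1, -0.2]
gripper_width: 0.0806
gripper_force: 0.0
```

Run:
```python
from h import *
c=cap('wrist','w2'); s=r.get_state(); print(s['time_s'],s['tcp_pos'],s['eef_rot'])
p=proj(ld('w2'),[.514,-.384,.08])[0]; print(p); x,y=p.astype(int)
i=cv2.imread('pics/w2.png'); cv2.imwrite('pics/w2c.png',cv2.resize(i[y-70:y+70,x-70:x+70],None,fx=3,fy=3,interpolation=cv2.INTER_CUBIC))
cap('top','top1')
```

```text
4.125 [ 0.51409116 -0.35809357  0.22291643] [1.79969063e+02 9.18919883e-02 1.55550901e+02]
[296.70788653 203.21640652]
```

View pics/w2c.png

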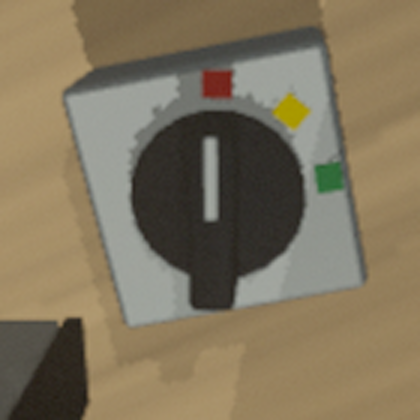

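The crop shows the white pointer aligned with the red mark at (217,83), so the isolator is off. Next comes a small tracker to catch any knocked fuse.

```bash
cat > trk.py <<'E'
from h import *
def blobs(n):
    i=cv2.imread('pics/'+n+'.png').astype(int); d=ld(n)
    m=((i.min(2)>150)&(i.max(2)-i.min(2)<40)).astype(np.uint8); m[:, :130]=0; m[:,322:]=0; m[:138]=0; m[265:]=0
    k,l,s,c=cv2.connectedComponentsWithStats(m)
    for j in range(1,k):
        if s[j,4]<60: continue
        y,x=np.nonzero(l==j); q=np.c_[x,y].astype(float)
        X=ray(d,q,.035); cc=X.mean(0); w,v=np.linalg.eigh(np.cov((X-cc)[:,:2].T)); a=np.degrees(np.arctan2(v[1,1],v[0,1])); 
        print(n,'px',np.round(c[j],1),'n',s[j,4],'c',np.round(cc[:2],4),'ang %.1f'%((a+90)%180-90),'L %.3f'%np.sqrt(12*w[1]))
if __name__=='__main__':
    import sys
    n=sys.argv[1]
    if len(sys.argv)>2: cap('top',n)
    blobs(n)
E
python3 trk.py top0; python3 trk.py top1
```

```text
top0 px [297.6 175.6] n 253 c [0.6224 0.1435] ang -10.1 L 0.074
top0 px [238.5 173.8] n 146 c [0.6234 0.3129] ang -6.0 L 0.043
top0 px [266.5 176. ] n 150 c [0.619  0.2323] ang 3.9 L 0.044
top0 px [263.9 226.8] n 379 c [0.4739 0.2324] ang -5.2 L 0.103
top0 px [289.8 229.9] n 382 c [0.4671 0.1595] ang -6.3 L 0.104
top1 px [297.6 175.2] n 354 c [0.6237 0.1436] ang -10.8 L 0.098
top1 px [238.3 173.3] n 245 c [0.6249 0.3134] ang -5.5 L 0.067
top1 px [266.2 177.7] n 191 c [0.614  0.2328] ang 0.7 L 0.052
top1 px [263.8 226.5] n 499 c [0.4749 0.2326] ang -5.2 L 0.128
top1 px [289.7 229.6] n 504 c [0.4679 0.1599] ang -6.7 L 0.128
```

Emit:
arm_command:
  travel:
    - [-0.01, 0.1, 0]
    - [-0.02, 0.22, 0]
    - [-0.03, 0.34, 0]
    - [-0.045, 0.46, 0]
    - [-0.06, 0.58, 0]
    - [-0.07, 0.7, 0]
    - [-0.08, 0.82, 0]
    - [-0.09, 0.96, 0]
    - [-0.09, 0.96, 0]
  delta_rot:
    - [0, 0, 0.05]
    - [0, 0, 0.1]
    - [0, 0, 0.15]
    - [0, 0, 0.2]
    - [0, 0, 0.203]
    - [0, 0, 0.203]
    - [0, 0, 0.203]
    - [0, 0, 0.203]
    - [0, 0, 0.203]
  grip: 0.62

```text
time_s: 5.3
tcp_pos: [0.4684, 0.1241, 0.2208]
eef_rot: [-179.9, -0.1, 174.0]
contact_force: [-0.5, -1.1, 0.3]
gripper_width: 0.0542
gripper_force: 0.0
```

Emit:
arm_command:
  travel:
    - [0, 0.077, 0]
    - [0, 0.077, -0.1]
    - [0, 0.077, -0.2]
    - [0, 0.077, -0.29]
    - [0, 0.077, -0.35]
    - [0, 0.077, -0.381]
    - [0, 0.077, -0.381]
    - [0, 0.077, -0.381]
  delta_rot:
    - [0, 0, 0]
    - [0, 0, 0]
    - [0, 0, 0]
    - [0, 0, 0]
    - [0, 0, 0]
    - [0, 0, 0]
    - [0, 0, 0]
    - [0, 0, 0]

```text
time_s: 6.3
tcp_pos: [0.4691, 0.1594, 0.0317]
eef_rot: [-180.0, -0.0, 173.8]
contact_force: [0.1, 0.6, 0.0]
gripper_width: 0.0546
gripper_force: 0.0
```

Emit:
arm_command:
  travel:
    - [0, 0, 0]
    - [0, 0, 0]
    - [0, 0, 0]
    - [0, 0, 0]
    - [0, 0, 0.06]
    - [0, 0, 0.16]
    - [0, 0, 0.26]
    - [0, 0, 0.3]
    - [0, 0, 0.3]
  delta_rot:
    - [0, 0, 0]
    - [0, 0, 0]
    - [0, 0, 0]
    - [0, 0, 0]
    - [0, 0, 0]
    - [0, 0, 0]
    - [0, 0, 0]
    - [0, 0, 0]
    - [0, 0, 0]
  grip: 0
  newtons: 40

```text
time_s: 7.42
tcp_pos: [0.4693, 0.1603, 0.1829]
eef_rot: [179.9, 0.1, 173.8]
contact_force: [0.1, -0.3, -2.0]
gripper_width: 0.0299
gripper_force: 40.0
```

Emit:
arm_command:
  travel:
    - [0.01, -0.08, 0]
    - [0.02, -0.17, 0]
    - [0.03, -0.26, 0]
    - [0.04, -0.35, 0]
    - [0.05, -0.44, 0]
    - [0.06, -0.53, 0]
    - [0.07, -0.61, 0]
    - [0.078, -0.68, 0]
    - [0.078, -0.68, 0]
    - [0.078, -0.68, 0]
  delta_rot:
    - [0, 0, 0.1]
    - [0, 0, 0.2]
    - [0, 0, 0.31]
    - [0, 0, 0.42]
    - [0, 0, 0.53]
    - [0, 0, 0.64]
    - [0, 0, 0.75]
    - [0, 0, 0.86]
    - [0, 0, 0.95]
    - [0, 0, 0.95]

```text
time_s: 8.68
tcp_pos: [0.5068, -0.1805, 0.1796]
eef_rot: [179.8, -0.0, -100.8]
contact_force: [0.0, -0.1, -1.5]
gripper_width: 0.03
gripper_force: 40.0
```

Emit:
arm_command:
  travel:
    - [0, 0, -0.04]
    - [0, 0, -0.12]
    - [0, 0, -0.18]
    - [0, 0, -0.22]
    - [0, 0, -0.24]
    - [0, 0, -0.253]
    - [0, 0, -0.253]
    - [0, 0, -0.253]
  delta_rot:
    - [0, 0, 0.08]
    - [0, 0, 0.08]
    - [0, 0, 0.08]
    - [0, 0, 0.08]
    - [0, 0, 0.08]
    - [0, 0, 0.08]
    - [0, 0, 0.08]
    - [0, 0, 0.08]

```text
time_s: 9.68
tcp_pos: [0.5082, -0.1799, 0.0559]
eef_rot: [-179.9, 0.0, -93.5]
contact_force: [-2.8, 2.5, 6.2]
gripper_width: 0.0297
gripper_force: 40.0
```

```bash
python3 trk.py top2 1
python3 - <<'E'
from h import *
cap('wrist','w3')
E
```

```text
top2 px [297.6 175.1] n 348 c [0.6239 0.1436] ang -10.8 L 0.097
top2 px [238.2 173.5] n 235 c [0.6245 0.3136] ang -4.3 L 0.067
top2 px [266.3 177.7] n 188 c [0.614  0.2326] ang 0.8 L 0.053
top2 px [263.9 226.5] n 488 c [0.4749 0.2325] ang -5.2 L 0.127
```

View pics/w3.png

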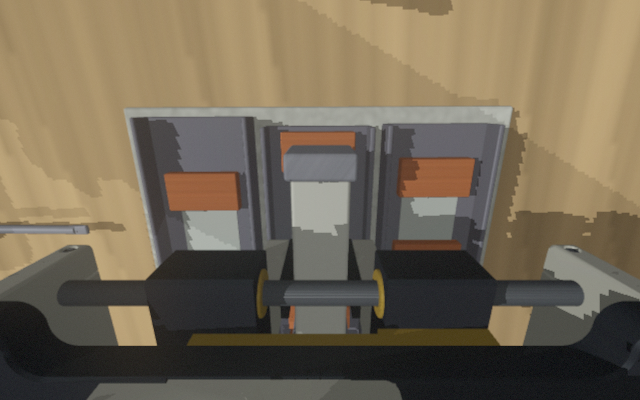

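The wrist view shows the long fuse in the middle channel on its far copper block, with the cap top at (320,163). I'm checking its lengthwise position by projection.

Run:
```python
from h import *
d=ld('w3'); u=np.array([np.cos(np.radians(86.5)),np.sin(np.radians(86.5))]); v=np.array([u[1],-u[0]])
c=np.array([.508,-.180])
for nm,(l,w,z) in dict(capTopOuterL=(-.065,-.018,.06),capTopOuterR=(-.065,.018,.06),capTopInner=(-.051,0,.06),blkOuterL=(-.070,-.022,.024),blkOuterR=(-.07,.022,.024)).items():
    print(nm,proj(d,np.r_[c+l*u+w*v,z]).round(1))
```

```text
capTopOuterL [[360.  151.9]]
capTopOuterR [[282.5 151.8]]
capTopInner [[321.2 181.2]]
blkOuterL [[359.2 134.4]]
blkOuterR [[283.1 134.4]]
```

Emit:
arm_command:
  travel:
    - [0, 0, 0]
    - [0, 0, 0]
    - [0, 0, 0.04]
    - [0, 0, 0.1]
    - [0, 0, 0.2]
    - [0, 0, 0.3]
    - [0, 0, 0.3]
  delta_rot:
    - [0, 0, 0]
    - [0, 0, 0]
    - [0, 0, 0]
    - [0, 0, 0]
    - [0, 0, 0]
    - [0, 0, 0]
    - [0, 0, 0]
  grip: 0.57

```text
time_s: 10.65
tcp_pos: [0.5104, -0.1805, 0.2095]
eef_rot: [-179.5, -0.0, -93.5]
contact_force: [0.2, -0.2, -0.7]
gripper_width: 0.05
gripper_force: 0.0
```

Emit:
arm_command:
  travel:
    - [-0.01, 0.1, 0]
    - [-0.02, 0.2, 0]
    - [-0.03, 0.3, 0]
    - [-0.04, 0.4, 0]
    - [-0.05, 0.5, 0]
    - [-0.06, 0.6, 0]
    - [-0.064, 0.7, 0]
    - [-0.064, 0.8, 0]
    - [-0.064, 0.824, 0]
    - [-0.064, 0.824, 0]
  delta_rot:
    - [0, 0, -0.1]
    - [0, 0, -0.2]
    - [0, 0, -0.31]
    - [0, 0, -0.42]
    - [0, 0, -0.53]
    - [0, 0, -0.64]
    - [0, 0, -0.75]
    - [0, 0, -0.86]
    - [0, 0, -0.95]
    - [0, 0, -0.95]
  grip: 0.62

```text
time_s: 11.9
tcp_pos: [0.4755, 0.2325, 0.204]
eef_rot: [-179.9, -0.1, -178.9]
contact_force: [-0.4, 0.2, -1.1]
gripper_width: 0.0545
gripper_force: 0.0
```

```bash
python3 trk.py top3 1; python3 -c "
from h import *
s=r.get_state();print(s['tcp_pos'],s['eef_rot'])"
```

```text
top3 px [239.2 170.8] n 155 c [0.6324 0.3115] ang 8.6 L 0.051
top3 px [297.6 176.4] n 263 c [0.6201 0.1435] ang -8.7 L 0.078
top3 px [266.4 177.6] n 183 c [0.6144 0.2323] ang 1.7 L 0.053
top3 px [259.  210.9] n 232 c [0.5182 0.2484] ang 3.6 L 0.119
top3 px [261.6 241.9] n 148 c [0.4318 0.2365] ang 3.2 L 0.039
[0.47548532 0.23165235 0.20416007] [-1.79945294e+02 -6.28997826e-02 -1.78807768e+02]
```

Emit:
arm_command:
  travel:
    - [0, 0, -0.04]
    - [0, 0, -0.12]
    - [0, 0, -0.2]
    - [0, 0, -0.27]
    - [0, 0, -0.32]
    - [0, 0, -0.349]
    - [0, 0, -0.349]
    - [0, 0, -0.349]
  delta_rot:
    - [0, 0, -0.067]
    - [0, 0, -0.067]
    - [0, 0, -0.067]
    - [0, 0, -0.067]
    - [0, 0, -0.067]
    - [0, 0, -0.067]
    - [0, 0, -0.067]
    - [0, 0, -0.067]

```text
time_s: 12.95
tcp_pos: [0.4765, 0.232, 0.0315]
eef_rot: [179.9, 0.1, 175.0]
contact_force: [-0.2, -0.2, 0.2]
gripper_width: 0.0545
gripper_force: 0.0
```

Emit:
arm_command:
  travel:
    - [0, 0, 0]
    - [0, 0, 0]
    - [0, 0, 0]
    - [0, 0, 0]
    - [0, 0, 0.06]
    - [0, 0, 0.16]
    - [0, 0, 0.26]
    - [0, 0, 0.3]
    - [0, 0, 0.3]
  delta_rot:
    - [0, 0, 0]
    - [0, 0, 0]
    - [0, 0, 0]
    - [0, 0, 0]
    - [0, 0, 0]
    - [0, 0, 0]
    - [0, 0, 0]
    - [0, 0, 0]
    - [0, 0, 0]
  grip: 0
  newtons: 40

```text
time_s: 14.08
tcp_pos: [0.4763, 0.2323, 0.1819]
eef_rot: [179.9, 0.1, 175.0]
contact_force: [-0.3, -0.9, -1.7]
gripper_width: 0.0296
gripper_force: 40.0
```

Emit:
arm_command:
  travel:
    - [0.01, -0.06, 0]
    - [0.02, -0.13, 0]
    - [0.03, -0.2, 0]
    - [0.04, -0.27, 0]
    - [0.05, -0.34, 0]
    - [0.06, -0.41, 0]
    - [0.07, -0.48, 0]
    - [0.081, -0.534, 0]
    - [0.081, -0.534, 0]
    - [0.081, -0.534, 0]
  delta_rot:
    - [0, 0, 0.1]
    - [0, 0, 0.2]
    - [0, 0, 0.31]
    - [0, 0, 0.42]
    - [0, 0, 0.53]
    - [0, 0, 0.64]
    - [0, 0, 0.75]
    - [0, 0, 0.86]
    - [0, 0, 0.95]
    - [0, 0, 0.95]

```text
time_s: 15.32
tcp_pos: [0.5155, -0.0357, 0.1788]
eef_rot: [179.8, -0.1, -99.7]
contact_force: [-0.4, 0.3, -1.5]
gripper_width: 0.0295
gripper_force: 40.0
```

Emit:
arm_command:
  travel:
    - [0, 0, -0.04]
    - [0, 0, -0.12]
    - [0, 0, -0.18]
    - [0, 0, -0.22]
    - [0, 0, -0.24]
    - [0, 0, -0.251]
    - [0, 0, -0.251]
    - [0, 0, -0.251]
  delta_rot:
    - [0, 0, 0.067]
    - [0, 0, 0.067]
    - [0, 0, 0.067]
    - [0, 0, 0.067]
    - [0, 0, 0.067]
    - [0, 0, 0.067]
    - [0, 0, 0.067]
    - [0, 0, 0.067]

```text
time_s: 16.32
tcp_pos: [0.5168, -0.035, 0.0555]
eef_rot: [-179.9, 0.0, -93.5]
contact_force: [-0.4, -0.0, -1.9]
gripper_width: 0.03
gripper_force: 40.0
```

Emit:
arm_command:
  travel:
    - [0, 0, 0]
    - [0, 0, 0]
    - [0, 0, 0.04]
    - [0, 0, 0.1]
    - [0, 0, 0.2]
    - [0, 0, 0.3]
    - [0, 0, 0.3]
  delta_rot:
    - [0, 0, 0]
    - [0, 0, 0]
    - [0, 0, 0]
    - [0, 0, 0]
    - [0, 0, 0]
    - [0, 0, 0]
    - [0, 0, 0]
  grip: 0.57

```text
time_s: 17.2
tcp_pos: [0.5188, -0.0348, 0.2095]
eef_rot: [-179.5, 0.1, -93.5]
contact_force: [0.8, 0.5, -0.5]
gripper_width: 0.0499
gripper_force: 0.0
```

```bash
python3 trk.py top4 1
```

```text
top4 px [238.7 168.8] n 129 c [0.6381 0.3132] ang -8.8 L 0.041
top4 px [294.  172.2] n 127 c [0.6323 0.1541] ang 16.4 L 0.058
top4 px [299.7 192.3] n 94 c [0.5743 0.1359] ang 16.9 L 0.045
```

Emit:
arm_command:
  travel:
    - [0.03, 0.05, 0.05]
    - [0.06, 0.1, 0.1]
    - [0.09, 0.15, 0.1]
    - [0.12, 0.2, 0.1]
    - [0.15, 0.25, 0.1]
    - [0.18, 0.3, 0.1]
    - [0.217, 0.356, 0.1]
    - [0.217, 0.356, 0.1]
    - [0.217, 0.356, 0.1]
    - [0.217, 0.356, 0.1]
  delta_rot:
    - [0, 0, -0.1]
    - [0, 0, -0.2]
    - [0, 0, -0.31]
    - [0, 0, -0.42]
    - [0, 0, -0.53]
    - [0, 0, -0.64]
    - [0, 0, -0.75]
    - [0, 0, -0.86]
    - [0, 0, -0.97]
    - [0, 0, -0.97]
  grip: 0.62

```text
time_s: 18.5
tcp_pos: [0.6244, 0.1428, 0.2534]
eef_rot: [-179.9, -0.1, 179.2]
contact_force: [0.2, 0.3, -0.2]
gripper_width: 0.0541
gripper_force: 0.0
```

```bash
python3 trk.py top5 1
python3 - <<'E'
from h import *
cap('wrist','w5'); i=np.hstack([cv2.imread('pics/w5.png')[:,:],cv2.imread('pics/top5.png')[:,120:450]]); print(i.shape); cv2.imwrite('pics/v5.png',cv2.resize(i,(800,330)))
print(proj(ld('w5'),[[.625,.143,.036],[.621,.232,.036],[.626,.312,.036]]))
E
```

```text
top5 px [306.1 144.3] n 101 c [0.7156 0.1226] ang -4.4 L 0.042
top5 px [297.1 176.8] n 332 c [0.6189 0.1449] ang -9.2 L 0.088
top5 px [238.3 173.3] n 266 c [0.625  0.3136] ang -5.2 L 0.069
top5 px [266.2 175.2] n 262 c [0.6215 0.2333] ang 2.4 L 0.069
(400, 970, 3)
[[320.67447631 178.95032313]
 [391.14186965 175.2122506 ]
 [454.09052446 178.50388504]]
```

View pics/v5.png

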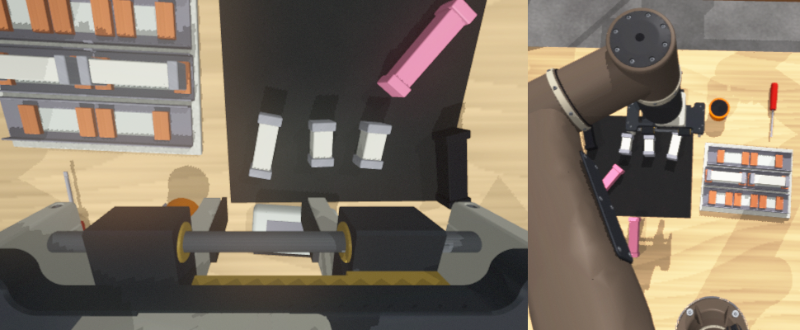

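The wrist view shows the medium fuse at about (265,147), both shorts undisturbed and both long fuses lying in the middle channel. I'm descending on the medium.

Emit:
arm_command:
  travel:
    - [0, 0, -0.06]
    - [0, 0, -0.16]
    - [0, 0, -0.26]
    - [0, 0, -0.35]
    - [0, 0, -0.41]
    - [0, 0, -0.449]
    - [0, 0, -0.449]
    - [0, 0, -0.449]
  delta_rot:
    - [0, 0, -0.113]
    - [0, 0, -0.113]
    - [0, 0, -0.113]
    - [0, 0, -0.113]
    - [0, 0, -0.113]
    - [0, 0, -0.113]
    - [0, 0, -0.113]
    - [0, 0, -0.113]

```text
time_s: 19.6
tcp_pos: [0.6254, 0.143, 0.0313]
eef_rot: [180.0, 0.0, 169.1]
contact_force: [-0.2, 0.2, -0.3]
gripper_width: 0.0542
gripper_force: 0.0
```

Emit:
arm_command:
  travel:
    - [0, 0, 0]
    - [0, 0, 0]
    - [0, 0, 0]
    - [0, 0, 0]
    - [0, 0, 0.06]
    - [0, 0, 0.16]
    - [0, 0, 0.26]
    - [0, 0, 0.3]
    - [0, 0, 0.3]
  delta_rot:
    - [0, 0, 0]
    - [0, 0, 0]
    - [0, 0, 0]
    - [0, 0, 0]
    - [0, 0, 0]
    - [0, 0, 0]
    - [0, 0, 0]
    - [0, 0, 0]
    - [0, 0, 0]
  grip: 0
  newtons: 40

```text
time_s: 20.72
tcp_pos: [0.6255, 0.1432, 0.1823]
eef_rot: [179.9, 0.1, 169.0]
contact_force: [0.3, 0.1, -2.3]
gripper_width: 0.0294
gripper_force: 40.0
```

Emit:
arm_command:
  travel:
    - [-0.01, -0.05, 0]
    - [-0.02, -0.1, 0]
    - [-0.03, -0.15, 0]
    - [-0.04, -0.2, 0]
    - [-0.05, -0.25, 0]
    - [-0.06, -0.3, 0]
    - [-0.07, -0.35, 0]
    - [-0.076, -0.406, 0]
    - [-0.076, -0.406, 0]
    - [-0.076, -0.406, 0]
  delta_rot:
    - [0, 0, 0.1]
    - [0, 0, 0.2]
    - [0, 0, 0.31]
    - [0, 0, 0.42]
    - [0, 0, 0.53]
    - [0, 0, 0.64]
    - [0, 0, 0.75]
    - [0, 0, 0.86]
    - [0, 0, 0.97]
    - [0, 0, 0.97]

```text
time_s: 21.98
tcp_pos: [0.586, -0.0606, 0.1789]
eef_rot: [179.9, -0.0, -103.8]
contact_force: [0.3, 0.1, -1.2]
gripper_width: 0.0296
gripper_force: 40.0
```

Emit:
arm_command:
  travel:
    - [0, 0, -0.04]
    - [0, 0, -0.12]
    - [0, 0, -0.18]
    - [0, 0, -0.22]
    - [0, 0, -0.24]
    - [0, 0, -0.251]
    - [0, 0, -0.251]
    - [0, 0, -0.251]
  delta_rot:
    - [0, 0, 0.113]
    - [0, 0, 0.113]
    - [0, 0, 0.113]
    - [0, 0, 0.113]
    - [0, 0, 0.113]
    - [0, 0, 0.113]
    - [0, 0, 0.113]
    - [0, 0, 0.113]

```text
time_s: 22.98
tcp_pos: [0.5873, -0.06, 0.0556]
eef_rot: [-179.9, 0.0, -93.6]
contact_force: [-0.0, 0.0, -1.3]
gripper_width: 0.0293
gripper_force: 40.0
```

Emit:
arm_command:
  travel:
    - [0, 0, 0]
    - [0, 0, 0]
    - [0, 0, 0.04]
    - [0, 0, 0.1]
    - [0, 0, 0.2]
    - [0, 0, 0.3]
    - [0, 0, 0.3]
  delta_rot:
    - [0, 0, 0]
    - [0, 0, 0]
    - [0, 0, 0]
    - [0, 0, 0]
    - [0, 0, 0]
    - [0, 0, 0]
    - [0, 0, 0]
  grip: 0.57

```text
time_s: 23.85
tcp_pos: [0.5894, -0.06, 0.21]
eef_rot: [-179.5, 0.1, -93.5]
contact_force: [-1.4, 0.2, -0.1]
gripper_width: 0.0497
gripper_force: 0.0
```

```bash
python3 trk.py top6 1
```

Emit:
arm_command:
  travel:
    - [0.01, 0.07, 0]
    - [0.02, 0.15, 0]
    - [0.03, 0.23, 0]
    - [0.04, 0.31, 0]
    - [0.05, 0.39, 0]
    - [0.06, 0.47, 0]
    - [0.068, 0.54, 0]
    - [0.068, 0.586, 0]
    - [0.068, 0.586, 0]
    - [0.068, 0.586, 0]
  delta_rot:
    - [0, 0, -0.1]
    - [0, 0, -0.2]
    - [0, 0, -0.31]
    - [0, 0, -0.42]
    - [0, 0, -0.53]
    - [0, 0, -0.64]
    - [0, 0, -0.75]
    - [0, 0, -0.86]
    - [0, 0, -0.928]
    - [0, 0, -0.928]
  grip: 0.62

```text
time_s: 25.15
tcp_pos: [0.6203, 0.2329, 0.2035]
eef_rot: [-179.9, -0.1, -177.0]
contact_force: [-0.1, -0.4, -0.3]
gripper_width: 0.0547
gripper_force: 0.0
```

```bash
python3 trk.py top7 1
python3 - <<'E'
from h import *
c=cap('wrist','w7'); d=ld('w7'); i=cv2.imread('pics/w7.png').astype(int)
m=((i.min(2)>110)&(i.max(2)-i.min(2)<45)).astype(np.uint8); m[240:]=0
k,l,s,cc=cv2.connectedComponentsWithStats(m)
for j in range(1,k):
    if s[j,4]>300: print(s[j],cc[j].round(),ray(d,cc[j],.033).round(4))
print(proj(d,[[.621,.2325,.036],[.626,.312,.036]]))
E
```

```text
top7 px [262.8 148.9] n 142 c [0.6988 0.247 ] ang -4.1 L 0.059
top7 px [238.1 176.3] n 191 c [0.6161 0.3134] ang -14.1 L 0.053
top7 px [266.1 178. ] n 192 c [0.6132 0.2333] ang 7.2 L 0.051
[  40    0   96   39 1712] [95. 17.] [[0.4669 0.0127 0.033 ]]
[   0    0  161  193 6023] [107. 110.] [[0.5501 0.009  0.033 ]]
[   0   48  129   53 4151] [54. 73.] [[ 0.5177 -0.0366  0.033 ]]
[   0  109  143   69 1824] [117. 146.] [[0.586  0.0136 0.033 ]]
[   0  122   98   49 3075] [ 41. 144.] [[ 0.5888 -0.0662  0.033 ]]
[ 305  158   34   62 1814] [321. 188.] [[0.6205 0.233  0.033 ]]
[ 371  163   45   65 1945] [391. 195.] [[0.6236 0.3119 0.033 ]]
[[320.32033542 189.33735826]
 [391.41277687 197.49271199]]
```

Both shorts are confirmed where expected.

Emit:
arm_command:
  travel:
    - [0, 0, -0.04]
    - [0, 0, -0.12]
    - [0, 0, -0.2]
    - [0, 0, -0.27]
    - [0, 0, -0.32]
    - [0, 0, -0.349]
    - [0, 0, -0.349]
    - [0, 0, -0.349]
  delta_rot:
    - [0, 0, 0]
    - [0, 0, 0]
    - [0, 0, 0]
    - [0, 0, 0]
    - [0, 0, 0]
    - [0, 0, 0]
    - [0, 0, 0]
    - [0, 0, 0]

```text
time_s: 26.25
tcp_pos: [0.6216, 0.2331, 0.0317]
eef_rot: [180.0, 0.1, -177.0]
contact_force: [-0.4, -0.6, 0.3]
gripper_width: 0.0546
gripper_force: 0.0
```

Emit:
arm_command:
  travel:
    - [0, 0, 0]
    - [0, 0, 0]
    - [0, 0, 0]
    - [0, 0, 0]
    - [0, 0, 0.06]
    - [0, 0, 0.16]
    - [0, 0, 0.26]
    - [0, 0, 0.3]
    - [0, 0, 0.3]
  delta_rot:
    - [0, 0, 0]
    - [0, 0, 0]
    - [0, 0, 0]
    - [0, 0, 0]
    - [0, 0, 0]
    - [0, 0, 0]
    - [0, 0, 0]
    - [0, 0, 0]
    - [0, 0, 0]
  grip: 0
  newtons: 40

```text
time_s: 27.38
tcp_pos: [0.6215, 0.2333, 0.1823]
eef_rot: [179.9, 0.2, -177.0]
contact_force: [-0.2, 0.2, -1.7]
gripper_width: 0.0297
gripper_force: 39.8
```

Emit:
arm_command:
  travel:
    - [-0.045, -0.1, 0]
    - [-0.09, -0.2, 0]
    - [-0.135, -0.3, 0]
    - [-0.18, -0.4, 0]
    - [-0.22, -0.5, 0]
    - [-0.265, -0.6, 0]
    - [-0.31, -0.7, 0]
    - [-0.35, -0.8, 0]
    - [-0.371, -0.845, 0]
    - [-0.371, -0.845, 0]
    - [-0.371, -0.845, 0]
  delta_rot:
    - [0, 0, 0.1]
    - [0, 0, 0.2]
    - [0, 0, 0.31]
    - [0, 0, 0.42]
    - [0, 0, 0.53]
    - [0, 0, 0.64]
    - [0, 0, 0.75]
    - [0, 0, 0.86]
    - [0, 0, 0.928]
    - [0, 0, 0.928]
    - [0, 0, 0.928]

```text
time_s: 28.75
tcp_pos: [0.4349, -0.1895, 0.1796]
eef_rot: [179.9, 0.0, -93.6]
contact_force: [-0.1, -0.7, -1.1]
gripper_width: 0.0296
gripper_force: 39.8
```

Emit:
arm_command:
  travel:
    - [0, 0, -0.04]
    - [0, 0, -0.12]
    - [0, 0, -0.18]
    - [0, 0, -0.22]
    - [0, 0, -0.24]
    - [0, 0, -0.251]
    - [0, 0, -0.251]
    - [0, 0, -0.251]
  delta_rot:
    - [0, 0, 0]
    - [0, 0, 0]
    - [0, 0, 0]
    - [0, 0, 0]
    - [0, 0, 0]
    - [0, 0, 0]
    - [0, 0, 0]
    - [0, 0, 0]

```text
time_s: 29.75
tcp_pos: [0.4359, -0.1896, 0.0555]
eef_rot: [-179.9, 0.0, -93.5]
contact_force: [0.7, 0.2, -0.2]
gripper_width: 0.0294
gripper_force: 39.8
```

Emit:
arm_command:
  travel:
    - [0, 0, 0]
    - [0, 0, 0]
    - [0, 0, 0.04]
    - [0, 0, 0.1]
    - [0, 0, 0.2]
    - [0, 0, 0.3]
    - [0, 0, 0.3]
  delta_rot:
    - [0, 0, 0]
    - [0, 0, 0]
    - [0, 0, 0]
    - [0, 0, 0]
    - [0, 0, 0]
    - [0, 0, 0]
    - [0, 0, 0]
  grip: 0.57

```text
time_s: 30.62
tcp_pos: [0.4377, -0.1901, 0.2094]
eef_rot: [-179.5, -0.0, -93.5]
contact_force: [-0.0, 0.0, -0.6]
gripper_width: 0.05
gripper_force: 0.0
```

```bash
python3 trk.py top8 1
```

```text
top8 px [238.2 173.5] n 237 c [0.6244 0.3136] ang -3.9 L 0.067
```

Emit:
arm_command:
  travel:
    - [0.04, 0.1, 0]
    - [0.08, 0.2, 0]
    - [0.12, 0.3, 0]
    - [0.16, 0.4, 0]
    - [0.2, 0.5, 0]
    - [0.24, 0.6, 0]
    - [0.28, 0.7, 0]
    - [0.32, 0.8, 0]
    - [0.36, 0.9, 0]
    - [0.38, 0.98, 0]
    - [0.38, 0.98, 0]
  delta_rot:
    - [0, 0, -0.1]
    - [0, 0, -0.2]
    - [0, 0, -0.3]
    - [0, 0, -0.4]
    - [0, 0, -0.5]
    - [0, 0, -0.6]
    - [0, 0, -0.7]
    - [0, 0, -0.8]
    - [0, 0, -0.9]
    - [0, 0, -0.95]
    - [0, 0, -0.95]
  grip: 0.62

```text
time_s: 32.05
tcp_pos: [0.625, 0.3026, 0.202]
eef_rot: [-179.9, -0.2, -178.9]
contact_force: [-1.4, -1.3, -0.1]
gripper_width: 0.0545
gripper_force: 0.0
```

Emit:
arm_command:
  travel:
    - [0, 0.025, -0.04]
    - [0, 0.025, -0.12]
    - [0, 0.025, -0.2]
    - [0, 0.025, -0.27]
    - [0, 0.025, -0.32]
    - [0, 0.025, -0.349]
    - [0, 0.025, -0.349]
    - [0, 0.025, -0.349]
  delta_rot:
    - [0, 0, -0.067]
    - [0, 0, -0.067]
    - [0, 0, -0.067]
    - [0, 0, -0.067]
    - [0, 0, -0.067]
    - [0, 0, -0.067]
    - [0, 0, -0.067]
    - [0, 0, -0.067]

```text
time_s: 33.05
tcp_pos: [0.626, 0.3131, 0.0316]
eef_rot: [180.0, 0.1, 175.0]
contact_force: [0.1, -0.6, -0.4]
gripper_width: 0.0544
gripper_force: 0.0
```

Emit:
arm_command:
  travel:
    - [0, 0, 0]
    - [0, 0, 0]
    - [0, 0, 0]
    - [0, 0, 0]
    - [0, 0, 0.06]
    - [0, 0, 0.16]
    - [0, 0, 0.26]
    - [0, 0, 0.3]
    - [0, 0, 0.3]
  delta_rot:
    - [0, 0, 0]
    - [0, 0, 0]
    - [0, 0, 0]
    - [0, 0, 0]
    - [0, 0, 0]
    - [0, 0, 0]
    - [0, 0, 0]
    - [0, 0, 0]
    - [0, 0, 0]
  grip: 0
  newtons: 40

```text
time_s: 34.17
tcp_pos: [0.626, 0.3133, 0.1826]
eef_rot: [179.9, 0.1, 175.0]
contact_force: [-0.4, 0.5, -1.9]
gripper_width: 0.0298
gripper_force: 40.0
```

Emit:
arm_command:
  travel:
    - [-0.04, -0.07, 0]
    - [-0.08, -0.14, 0]
    - [-0.12, -0.21, 0]
    - [-0.16, -0.29, 0]
    - [-0.2, -0.37, 0]
    - [-0.24, -0.45, 0]
    - [-0.28, -0.53, 0]
    - [-0.32, -0.6, 0]
    - [-0.36, -0.662, 0]
    - [-0.36, -0.662, 0]
    - [-0.36, -0.662, 0]
  delta_rot:
    - [0, 0, 0.1]
    - [0, 0, 0.2]
    - [0, 0, 0.31]
    - [0, 0, 0.42]
    - [0, 0, 0.53]
    - [0, 0, 0.64]
    - [0, 0, 0.75]
    - [0, 0, 0.86]
    - [0, 0, 0.95]
    - [0, 0, 0.95]
    - [0, 0, 0.95]

```text
time_s: 35.55
tcp_pos: [0.4452, -0.0183, 0.1799]
eef_rot: [180.0, -0.0, -99.6]
contact_force: [0.4, 0.2, -0.7]
gripper_width: 0.0299
gripper_force: 40.0
```

Emit:
arm_command:
  travel:
    - [0, 0, -0.04]
    - [0, 0, -0.12]
    - [0, 0, -0.18]
    - [0, 0, -0.22]
    - [0, 0, -0.24]
    - [0, 0, -0.251]
    - [0, 0, -0.251]
    - [0, 0, -0.251]
  delta_rot:
    - [0, 0, 0.067]
    - [0, 0, 0.067]
    - [0, 0, 0.067]
    - [0, 0, 0.067]
    - [0, 0, 0.067]
    - [0, 0, 0.067]
    - [0, 0, 0.067]
    - [0, 0, 0.067]

```text
time_s: 36.55
tcp_pos: [0.4459, -0.0179, 0.0555]
eef_rot: [-179.9, 0.0, -93.5]
contact_force: [-0.5, -0.7, -1.6]
gripper_width: 0.0297
gripper_force: 40.0
```

Emit:
arm_command:
  travel:
    - [0, 0, 0]
    - [0, 0, 0]
    - [0, 0, 0.04]
    - [0, 0, 0.1]
    - [0, 0, 0.2]
    - [0, 0, 0.3]
    - [0, 0, 0.3]
  delta_rot:
    - [0, 0, 0]
    - [0, 0, 0]
    - [0, 0, 0]
    - [0, 0, 0]
    - [0, 0, 0]
    - [0, 0, 0]
    - [0, 0, 0]
  grip: 0.57

```text
time_s: 37.42
tcp_pos: [0.4476, -0.0176, 0.2092]
eef_rot: [-179.6, 0.2, -93.5]
contact_force: [-0.3, 0.3, -0.5]
gripper_width: 0.05
gripper_force: 0.0
```

Emit:
arm_command:
  travel:
    - [0.017, -0.1, 0.032]
    - [0.034, -0.2, 0.032]
    - [0.051, -0.3, 0.032]
    - [0.068, -0.4, 0.032]
    - [0.09, -0.5, 0.032]
    - [0.11, -0.6, 0.032]
    - [0.137, -0.731, 0.032]
    - [0.137, -0.731, 0.032]
    - [0.137, -0.731, 0.032]
  delta_rot:
    - [0, 0, 0.1]
    - [0, 0, 0.2]
    - [0, 0, 0.31]
    - [0, 0, 0.42]
    - [0, 0, 0.53]
    - [0, 0, 0.64]
    - [0, 0, 0.75]
    - [0, 0, 0.767]
    - [0, 0, 0.767]
  grip: 1

```text
time_s: 38.55
tcp_pos: [0.5132, -0.3839, 0.2196]
eef_rot: [-180.0, 0.1, -24.6]
contact_force: [-0.8, 0.5, -0.2]
gripper_width: 0.088
gripper_force: 0.0
```

Run:
```python
from h import *
cap('top','top9'); s=r.get_state(); print(s['time_s'],s['tcp_pos'],s['eef_rot'])
i=cv2.imread('pics/top9.png'); cv2.imwrite('pics/v9.png',cv2.resize(i[130:270,325:525],None,fx=4,fy=4,interpolation=cv2.INTER_CUBIC))
```

```text
38.6 [ 0.51335604 -0.38318449  0.22017871] [-1.79987985e+02  8.80377741e-02 -2.45875723e+01]
```

View pics/v9.png

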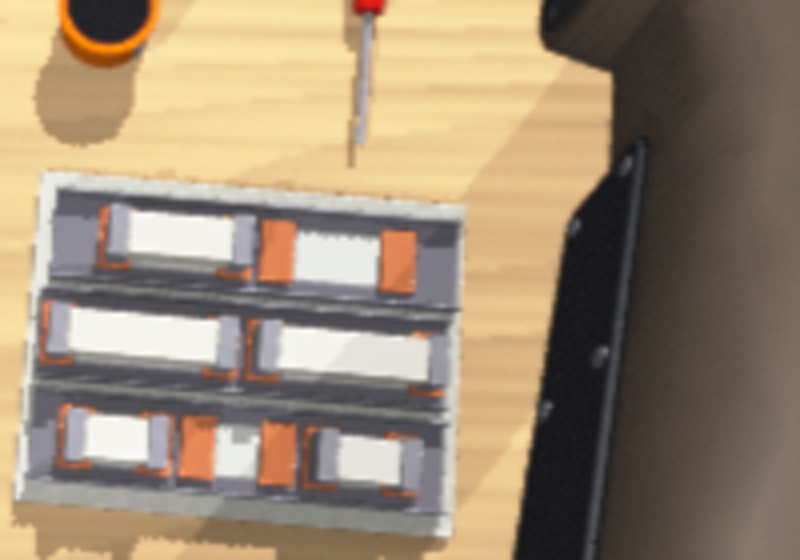

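All five fuses are seated; caps show at crop (118,233)/(245,240), (58,330)/(228,343), (268,345)/(438,365), (75,435)/(158,443) and (325,455)/(412,465). I'm checking these against the bay centres.

Run:
```python
from h import *
d=ld('top9')
bays=dict(m=(.5869,-.0601),lA=(.5165,-.0349),lB=(.508,-.1799),s1=(.4455,-.0187),s3=(.4354,-.1898))
px=dict(m=[(118,233),(245,240)],lA=[(58,330),(228,343)],lB=[(268,345),(438,365)],s1=[(75,435),(158,443)],s3=[(325,455),(412,465)])
for k in bays:
    X=ray(d,np.array(px[k])/4+[325,130]-.4,.06); e=X.mean(0)[:2]-bays[k]; v=X[0]-X[1]
    print(k,(e*1000).round(1),'mm', 'ang',np.degrees(np.arctan2(v[1],v[0])).round(1))
```

```text
m [-2.2  0.4] mm ang 88.3
lA [-2.   0.9] mm ang 87.1
lB [-2.4  3.1] mm ang 84.7
s1 [-1.2  1.7] mm ang 86.1
s3 [-0.6  3.2] mm ang 85.0
```

All are within 4 mm. Next is switching on: descend, grip, and turn 80° clockwise.

Emit:
arm_command:
  travel:
    - [0, 0, -0.12]
    - [0, 0, -0.22]
    - [0, 0, -0.28]
    - [0, 0, -0.28]
    - [0, 0, -0.28]
  delta_rot:
    - [0, 0, 0]
    - [0, 0, 0]
    - [0, 0, 0]
    - [0, 0, 0]
    - [0, 0, 0]

```text
time_s: 39.22
tcp_pos: [0.515, -0.3834, 0.0829]
eef_rot: [180.0, -0.1, -24.4]
contact_force: [0.3, 0.4, 0.4]
gripper_width: 0.0874
gripper_force: 0.0
```

Emit:
arm_command:
  travel:
    - [0, 0, 0]
    - [0, 0, 0]
    - [0, 0, 0]
    - [0, 0, 0]
    - [0, 0, 0]
    - [0, 0, 0]
    - [0, 0, 0]
    - [0, 0, 0]
    - [0, 0, 0]
    - [0, 0, 0]
    - [0, 0, 0]
    - [0, 0, 0]
    - [0, 0, 0]
    - [0, 0, 0]
    - [0, 0, 0]
    - [0, 0, 0]
    - [0, 0, 0]
    - [0, 0, 0]
  delta_rot:
    - [0, 0, 0]
    - [0, 0, 0]
    - [0, 0, 0]
    - [0, 0, 0]
    - [0, 0, -0.08]
    - [0, 0, -0.16]
    - [0, 0, -0.24]
    - [0, 0, -0.32]
    - [0, 0, -0.4]
    - [0, 0, -0.48]
    - [0, 0, -0.56]
    - [0, 0, -0.64]
    - [0, 0, -0.72]
    - [0, 0, -0.8]
    - [0, 0, -0.86]
    - [0, 0, -0.89]
    - [0, 0, -0.89]
    - [0, 0, -0.89]
  grip: 0
  newtons: 25

```text
time_s: 41.48
tcp_pos: [0.5161, -0.3836, 0.081]
eef_rot: [-179.8, 0.0, -104.6]
contact_force: [6.6, 1.6, -4.9]
gripper_width: 0.0162
gripper_force: 24.8
```

Emit:
arm_command:
  travel:
    - [0, 0, 0]
    - [0, 0, 0]
    - [0, 0, 0]
    - [0, 0, 0]
    - [0, 0, 0.12]
    - [0, 0, 0.24]
    - [-0.05, 0, 0.34]
    - [-0.1, 0, 0.34]
    - [-0.1, 0, 0.34]
  delta_rot:
    - [0, 0, 0]
    - [0, 0, 0]
    - [0, 0, 0]
    - [0, 0, 0]
    - [0, 0, 0]
    - [0, 0, 0]
    - [0, 0, 0]
    - [0, 0, 0]
    - [0, 0, 0]
  grip: 1

```text
time_s: 42.6
tcp_pos: [0.4626, -0.3837, 0.2523]
eef_rot: [-179.9, 0.0, -104.6]
contact_force: [0.6, 0.2, -0.2]
gripper_width: 0.0873
gripper_force: 0.0
```

Run:
```python
from h import *
c=cap('wrist','w10'); s=r.get_state(); print(s['time_s'],s['tcp_pos'],s['eef_rot'])
x,y=proj(ld('w10'),[.514,-.384,.08])[0].astype(int); print(x,y)
cap('top','top10'); a=cv2.imread('pics/w10.png'); b=cv2.imread('pics/top10.png')[130:270,325:450]
a=a[max(0,y-60):y+60,max(0,x-60):x+60]
cv2.imwrite('pics/v10.png',np.hstack([cv2.resize(a,(360,420)),cv2.resize(b,(375,420))]))
```

```text
42.65 [ 0.46331082 -0.383697    0.25162726] [-1.79945948e+02  2.73668545e-03 -1.04628914e+02]
276 198
```

View pics/v10.png

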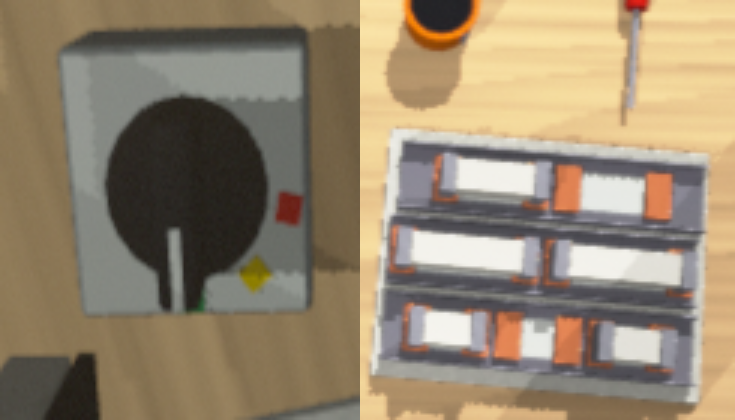

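Run:
```python
from h import *
d=ld('w10'); f=lambda L:np.array(L)/[3,3.5]+[216,138]-.4
X=ray(d,f([(175,230),(179,308)]),.089); v=X[1]-X[0]; print('pointer',np.degrees(np.arctan2(v[1],v[0])),X.round(4))
for n,p in dict(red=(288,208),yel=(255,273),grn=(203,303)).items():
    w=ray(d,f([p]),.05)[0]-[.5146,-.3845,0]; print(n,np.degrees(np.arctan2(w[1],w[0])),np.hypot(*w[:2]))
```

```text
pointer 75.85579449754721 [[ 0.5164 -0.3822  0.089 ]
 [ 0.5229 -0.3565  0.089 ]]
red 154.96781969462657 0.039808831747426277
yel 113.65812571414206 0.04042803664307544
grn 78.90952497905221 0.04352723620684018
```

The view shows the pointer at about 75.9°, with red at 155°, so a ≈ 1.58 rad (green). All fuses are still seated.

```bash
python3 -c "
from plant import close_job
print(close_job())"
```

```text
the job is handed in; nothing more can be done
None
```

The isolator was switched off, all five fuses present (two long, one medium, two short) were laid in bays of their own length within about 4 mm of centre, the isolator was switched back on (about 1.58 rad) and released, and the job was handed in; no verdict was returned.

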